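# Put the lids back on the fired pots

## Robot

A 6-joint arm with a two-finger parallel gripper is mounted at the origin on the work surface. World frame = base frame: x ahead of the robot, y to its left, z up, the work surface at z = 0. Lengths are in m, angles in rad, forces in N, time in s.
With the tool pointing down it reaches from about 0.3 to 0.875 m from the base axis. Payload 4.2 kg.
Tool frame: the origin (TCP) lies at the very end of the fingers, on their centre line; the grasp point (between the pads) lies 19 mm behind it (manip.grasp_offset is the distance from the TCP to the grasp point, in m); z points along the fingers, y is the direction in which the jaws open and shut (so a half turn about z gives the same grasp; the last joint's range is limited). The gripper opens to 85 mm and grips with 20 to 120 N. Pads are 22 mm wide; open, the fingers measure 114 mm over their backs; the gripper's body (76 mm by 85 mm) begins 54 mm behind the grasp point. The pads swing forward as they close: fully open they stand 13 mm farther back than shut.
Start: joints at [1.095, 0.32, 1.565, -0, 1.257, -0.02], TCP at [0.253, 0.516, 0.231] pointing down, gripper open.
Joint ranges: [-3.11, 3.11], [-0.84, 2.01], [0.21, 2.61], [-1.34, 4.49], [0.05, 2.63], [-2.56, 2.56]. Speed limits (rad/s): [2.57, 2.57, 3.14, 3.14, 3.14, 3.14].

## Interface

Orientations are given as a 3x3 rotation matrix whose columns are the frame's x, y, z axes.
In Python, from cell import get_obs, viewer, manip gives the robot as it stands.
- The arm moves only by the tool drive_tool, never from a script. Its argument "motion" is a list of rows, each a list of 2 entries, a list of its own where there are three numbers: the shift along the tool's x, y, z in m, then the turn, a rotation vector about the tool's x, y, z in rad. A call has 1 to 8 rows; each row shifts and turns the pose as measured when the row begins, along the tool's axes as they then stand; what a row does not reach is not made up. A row lasts 1/8 s, in which the tool goes at most 62.5 mm and 10.7 degrees, less where a joint would pass 70% of its speed; a pose out of reach is approached as far as the arm can. A call is refused whole if a number of a shift passes 0.0625 or a number of a turn 0.188, either way. A call with a gripper value outside its range is refused whole. "hand" is the opening, from 0 (shut) to 1 (fully open), set as the call begins (left out, the last holds). The fingers move at their own pace and stop on an object; "grip_force" is the grip in N (left out, the last holds). Time passes only in rows, so rows that do not move let the fingers close. It gives the time, the measured TCP pose, the force and the opening at its end, in the units of the state.
- get_obs(): the state, without advancing time (a new reading comes with each control period).
- viewer.read_camera(name): name is "scene" or "side" or "wrist"; returns a dict with "frame" (400x640x3 uint8, blue, green, red), "range_z" (400x640 float32, m along the optical axis (not along the pixel's ray), 0 where there is no reading), "fx", "fy", "cx", "cy" (pixels), "pose" (4x4, takes a point from camera to world coordinates). Camera axes: x right, y up, looking along -z (the intrinsics and any distortion apply to the point x, -y, -z); pixel columns grow to the right and rows downward; lengths in m; the calibration is good to about 2 mm. A picture is of the moment at which its call begins.
- manip.close_job(): hands the job in, once; it reports no verdict.
The state is a dict: "time_s": time; "q": joint angles; "qvel": joint speeds; "tau": joint torques, N m; "ee_pos": TCP position; "orientation": TCP orientation; "ft_force": force on the tool from outside, world axes, zero at the start; "torque": the same for the moment, N m; "finger_gap": finger opening in m.
Only numpy, scipy, OpenCV 4.12 (cv2) and the standard library are available. Lean on these libraries where they do the work, as an engineer would, in place of code of your own. Each camera call takes 0.05 s, during which the arm holds its last target. There are 200 camera calls.

## Task

The glazed pots are out of the kiln with their lids fired separately: put the green, blue, yellow and red lids each onto the pot of its own colour, plug down in the mouth so that the lid sits flat on the rim. Set the lids down gently rather than dropping them, do not push the pots away from where they stand or tip them over, and leave the black lid where it lies, as its pot is not here.

Things in the scene. Friction and masses are not known exactly. Their poses are not given: they have to be found in the camera images.
- green_lid: Dark green glazed ceramic pot lid, about 100 g, lying knob up. Origin: centre of its underside, z up along the knob. From the origin upwards: a pale unglazed locating plug 48 mm across from z = 0 to 8 mm (the lid lies on it), the round cover 76 mm across from z = 8 to 16 mm, then an upright round knob 24 mm across from z = 16 to 42 mm, to be gripped from above.
- green_pot: Dark green glazed ceramic pot, about 380 g, open, loose, standing upright. Origin: centre of its underside, z up. 72 mm high; 82 mm across at its belly (30 mm up), 76 mm outside at the rim, mouth 66 mm wide, hollow down to 6 mm above its underside. With its lid on, the plug is in the mouth and the cover rests on the rim: the lid's origin is then 64 mm above the pot's origin.
- blue_lid: Cobalt blue glazed ceramic pot lid, about 100 g, lying knob up. Origin: centre of its underside, z up along the knob. From the origin upwards: a pale unglazed locating plug 48 mm across from z = 0 to 8 mm (the lid lies on it), the round cover 76 mm across from z = 8 to 16 mm, then an upright round knob 24 mm across from z = 16 to 42 mm, to be gripped from above.
- blue_pot: Cobalt blue glazed ceramic pot, about 380 g, open, loose, standing upright. Origin: centre of its underside, z up. 72 mm high; 82 mm across at its belly (30 mm up), 76 mm outside at the rim, mouth 66 mm wide, hollow down to 6 mm above its underside. With its lid on, the plug is in the mouth and the cover rests on the rim: the lid's origin is then 64 mm above the pot's origin.
- yellow_lid: Yellow glazed ceramic pot lid, about 100 g, lying knob up. Origin: centre of its underside, z up along the knob. From the origin upwards: a pale unglazed locating plug 48 mm across from z = 0 to 8 mm (the lid lies on it), the round cover 76 mm across from z = 8 to 16 mm, then an upright round knob 24 mm across from z = 16 to 42 mm, to be gripped from above.
- yellow_pot: Yellow glazed ceramic pot, about 380 g, open, loose, standing upright. Origin: centre of its underside, z up. 72 mm high; 82 mm across at its belly (30 mm up), 76 mm outside at the rim, mouth 66 mm wide, hollow down to 6 mm above its underside. With its lid on, the plug is in the mouth and the cover rests on the rim: the lid's origin is then 64 mm above the pot's origin.
- red_lid: Deep red glazed ceramic pot lid, about 100 g, lying knob up. Origin: centre of its underside, z up along the knob. From the origin upwards: a pale unglazed locating plug 48 mm across from z = 0 to 8 mm (the lid lies on it), the round cover 76 mm across from z = 8 to 16 mm, then an upright round knob 24 mm across from z = 16 to 42 mm, to be gripped from above.
- red_pot: Deep red glazed ceramic pot, about 380 g, open, loose, standing upright. Origin: centre of its underside, z up. 72 mm high; 82 mm across at its belly (30 mm up), 76 mm outside at the rim, mouth 66 mm wide, hollow down to 6 mm above its underside. With its lid on, the plug is in the mouth and the cover rests on the rim: the lid's origin is then 64 mm above the pot's origin.
- black_lid: Black glazed ceramic pot lid of the same shape and size as the other four (76 mm across, knob up, 42 mm high; origin at the centre of its underside); its pot is not on the bench. It stays where it lies.

How it is judged:
At the end, for the whole second after the job is handed in: Each coloured lid flat on its own pot (12 mm off centre at most, origin 60-67 mm above the pot's, parallel within 0.06 rad); pots upright within 0.12 rad and 50 mm of their start, black lid within 30 mm of its start; all released and at rest (horizontal distance between green_lid and green_pot below 0.012 m and z of green_lid in the frame of green_pot between 0.06 and 0.067 m and angle between the z axis of green_lid and the z axis of green_pot, either way round below 0.06 rad and angle between each of green_lid, green_pot, blue_lid, blue_pot, yellow_lid, yellow_pot, red_lid, red_pot's own z axis and vertical below 0.12 rad and distance of each of green_pot, blue_pot, yellow_pot, red_pot from where it was at the start of the episode below 0.05 m and linear speed of each of green_lid, green_pot, blue_lid, blue_pot, yellow_lid, yellow_pot, red_lid, red_pot below 0.02 m/s and horizontal distance between blue_lid and blue_pot below 0.012 m and z of blue_lid in the frame of blue_pot between 0.06 and 0.067 m and angle between the z axis of blue_lid and the z axis of blue_pot, either way round below 0.06 rad and horizontal distance between yellow_lid and yellow_pot below 0.012 m and z of yellow_lid in the frame of yellow_pot between 0.06 and 0.067 m and angle between the z axis of yellow_lid and the z axis of yellow_pot, either way round below 0.06 rad and horizontal distance between red_lid and red_pot below 0.012 m and z of red_lid in the frame of red_pot between 0.06 and 0.067 m and angle between the z axis of red_lid and the z axis of red_pot, either way round below 0.06 rad and distance of black_lid from where it was at the start of the episode below 0.03 m); the robot touches nothing.
It fails at once if a lid is dropped: it falls more than about 25 mm (faster than 0.7 m/s out of the fingers) ((contact force between the fingers and green_lid below 0.02 N and linear speed of green_lid above 0.7 m/s) or (contact force between the fingers and blue_lid below 0.02 N and linear speed of blue_lid above 0.7 m/s) or (contact force between the fingers and yellow_lid below 0.02 N and linear speed of yellow_lid above 0.7 m/s) or (contact force between the fingers and red_lid below 0.02 N and linear speed of red_lid above 0.7 m/s)).
It fails at once if a pot is tipped over (angle between any of green_pot, blue_pot, yellow_pot, red_pot's own z axis and vertical above 0.5 rad).
It fails at once if the black lid is moved from its place (distance of black_lid from where it was at the start of the episode above 0.03 m).
It also fails if it takes over 104 s, if anything falls off the work surface, if the arm or the gripper's body presses on something with over 40 N, if the wrist force passes 120 N, or if a joint passes its speed limit or range.

## Working session

There is one attempt and no reset: what is moved stays moved. The work goes in short steps, Python scripts to look and compute and a tool call to move; the robot and the scene stay as the last step left them, time stands still between calls to the robot, and variables do not carry over. Pictures are saved under pics/ and viewed, about 12 in all and at most 16, crops included, and the job is handed in when it is done.

Besides the shell and the picture viewer there is one more tool, called after "Request:" as a command line: name --argument value ..., lists and objects as JSON in quotes. drive_tool: Moves the arm, as the interface text tells. Its arguments: {"type":"object","properties":{"motion":{"type":"array"},"hand":{"type":"number"},"grip_force":{"type":"number"}},"required":["motion"]}

```bash
mkdir -p pics
python3 - <<'E'
from cell import get_obs, viewer, manip
import cv2,numpy as np
o=get_obs();print({k:np.round(v,3).tolist() for k,v in o.items()})
for n in("scene","side"):
    c=viewer.read_camera(n);cv2.imwrite(f"pics/{n}0.png",c["frame"]);print(n,{k:np.round(v,3).tolist() for k,v in c.items() if k not in("frame","range_z")})
    np.savez(f"{n}0.npz",**c)
E
```

```text
{'time_s': 0.0, 'q': [1.095, 0.32, 1.566, -0.0, 1.257, -0.02], 'qvel': [-0.0, 0.001, 0.001, 0.002, -0.001, 0.002], 'tau': [0.0, -41.552, -23.416, 0.0, 0.008, -0.0], 'ee_pos': [0.253, 0.516, 0.23], 'orientation': [[-0.898, 0.44, -0.001], [0.44, 0.898, -0.002], [0.0, -0.002, -1.0]], 'ft_force': [0.244, 0.151, -0.033], 'torque': [0.053, 0.011, 0.018], 'finger_gap': 0.086}
scene {'fx': 392.261, 'fy': 392.261, 'cx': 318.573, 'cy': 197.561, 'pose': [[-0.748, -0.478, 0.46, 1.029], [0.663, -0.55, 0.507, 0.557], [0.01, 0.685, 0.729, 0.835], [0.0, 0.0, 0.0, 1.0]]}
side {'fx': 382.405, 'fy': 382.405, 'cx': 323.587, 'cy': 196.965, 'pose': [[0.996, 0.067, -0.065, 0.448], [-0.093, 0.647, -0.757, -0.761], [-0.009, 0.759, 0.651, 0.687], [0.0, 0.0, 0.0, 1.0]]}
```

View pics/scene0.png

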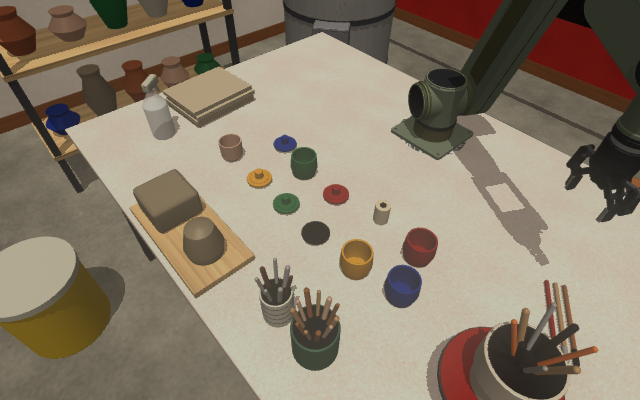

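View pics/side0.png

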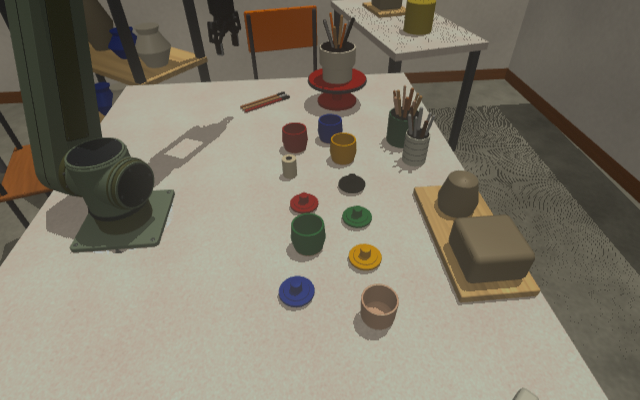

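The scene view shows lids at blue (285,144), yellow (259,178), green (286,203), red (336,194) and black (316,233). The pots are at green (304,163), red (420,247), yellow (356,259) and blue (403,286). The bystanders are a pink cup, a small bottle and tool jars. The side view agrees. Next I measure positions with colour masks and ray casting.

```bash
cat > h.py <<'E'
import numpy as np,cv2
def world(c):
    h,w=c["range_z"].shape;v,u=np.mgrid[:h,:w];d=c["range_z"]
    p=np.stack([(u-c["cx"])/c["fx"]*d,-(v-c["cy"])/c["fy"]*d,-d],-1)
    return p@c["pose"][:3,:3].T+c["pose"][:3,3]
def circ(xy):
    A=np.c_[2*xy,np.ones(len(xy))];s=np.linalg.lstsq(A,(xy**2).sum(1),rcond=None)[0]
    return s[:2],np.sqrt(s[2]+s[:2]@s[:2])
def ray_plane(c,uv,z):
    uv=np.asarray(uv,float)
    d=np.stack([(uv[:,0]-c["cx"])/c["fx"],-(uv[:,1]-c["cy"])/c["fy"],-np.ones(len(uv))],-1)@c["pose"][:3,:3].T
    t=c["pose"][:3,3];return (t+d*((z-t[2])/d[:,2:]))[:,:2]
E
cat > m.py <<'E'
from h import *
S={"scene":dict(Lblue=(285,144),Lyellow=(259,178),Lgreen=(286,203),Lred=(336,194),Lblack=(316,233),Pgreen=(304,163),Pred=(420,247),Pyellow=(356,259),Pblue=(403,286)),
"side":dict(Lblue=(297,292),Lyellow=(365,257),Lgreen=(357,217),Lred=(304,204),Lblack=(352,184),Pgreen=(308,235),Pred=(294,138),Pyellow=(343,149),Pblue=(330,128))}
for n in S:
    c=dict(np.load(n+"0.npz"));W=world(c)
    g=W[...,2];hsv=cv2.cvtColor(c["frame"],cv2.COLOR_BGR2HSV)
    for k,(u,v) in S[n].items():
        m=((g>.005)&(g<.085)&(c["range_z"]>0)).astype(np.uint8)
        r=30;b=np.zeros_like(m);b[v-r:v+r,u-r:u+r]=1
        sat=(hsv[...,1]>90) if k!="Lblack" else (hsv[...,2]<110)
        h0=np.median(hsv[v-3:v+4,u-3:u+4,0]);dh=np.abs(hsv[...,0].astype(float)-h0);dh=np.minimum(dh,180-dh)
        m=m*b*sat
        if k!="Lblack": m=m*(dh<12)
        nl,lab,st,ce=cv2.connectedComponentsWithStats(m.astype(np.uint8))
        i=1+np.argmin(np.hypot(*(ce[1:]-(u,v)).T)-st[1:,4]*.05);q=W[lab==i]
        if k[0]=="L":
            s=q[(q[:,2]>.010)&(q[:,2]<.021)];kn=q[q[:,2]>.036]
            e=cv2.minEnclosingCircle(s[:,:2].astype(np.float32))
            print(n,k,len(s),"enc",np.round(e[0],4),round(e[1],4),"knob",len(kn),np.round(kn.mean(0),4) if len(kn) else '')
        else:
            s=q[q[:,2]>.067];e=cv2.minEnclosingCircle(s[:,:2].astype(np.float32));f=circ(s[:,:2])
            print(n,k,len(s),"enc",np.round(e[0],4),round(e[1],4),"fit",np.round(f[0],4),round(f[1],4),q[:,2].max().round(4))
E
python3 m.py
```

```text
scene Lblue 185 enc [ 0.4333 -0.2714] 0.0377 knob 20 [ 0.4319 -0.2723  0.0401]
scene Lyellow 294 enc [ 0.5906 -0.1931] 0.0388 knob 38 [ 0.5923 -0.1922  0.0408]
scene Lgreen 0 enc [0. 0.] 0.0 knob 1 [ 0.5913 -0.0611  0.0388]
scene Lred 331 enc [0.4612 0.0043] 0.0398 knob 45 [0.4644 0.0065 0.0409]
scene Lblack 426 enc [0.6009 0.0737] 0.0385 knob 55 [0.6019 0.0747 0.0408]
scene Pgreen 1 enc [ 0.4783 -0.1029] 0.0001 fit [ 0.117  -0.0252] 0.3696 0.0715
scene Pred 193 enc [0.4496 0.2964] 0.0391 fit [0.4503 0.2955] 0.0353 0.075
scene Pyellow 219 enc [0.5948 0.2166] 0.0388 fit [0.5948 0.2164] 0.0355 0.0749
scene Pblue 120 enc [0.5679 0.3396] 0.0377 fit [0.5675 0.3388] 0.0351 0.0752
side Lblue 602 enc [ 0.4297 -0.275 ] 0.0369 knob 86 [ 0.4295 -0.2743  0.0422]
side Lyellow 543 enc [ 0.5893 -0.1958] 0.0382 knob 80 [ 0.5883 -0.1969  0.0418]
side Lgreen 272 enc [ 0.592  -0.0631] 0.0359 knob 31 [ 0.5919 -0.0634  0.0429]
side Lred 350 enc [0.4607 0.0027] 0.0389 knob 49 [0.4605 0.0008 0.0416]
side Lblack 298 enc [0.5984 0.0718] 0.0381 knob 42 [0.5977 0.0683 0.0414]
side Pgreen 1 enc [ 0.4652 -0.1735] 0.0001 fit [ 0.1155 -0.0431] 0.3732 0.0737
side Pred 113 enc [0.4476 0.2935] 0.0393 fit [0.447  0.2936] 0.0352 0.0755
side Pyellow 128 enc [0.5907 0.2154] 0.0396 fit [0.592  0.2144] 0.0354 0.0768
side Pblue 63 enc [0.5649 0.3367] 0.0378 fit [0.5653 0.3376] 0.0353 0.0757
```

Run:
```python
from h import *
for n,(u,v) in {"scene":(304,163),"side":(308,235)}.items():
    c=dict(np.load(n+"0.npz"));W=world(c);r=35
    w=W[v-r:v+r,u-r:u+r].reshape(-1,3);d=c["range_z"][v-r:v+r,u-r:u+r].ravel();q=w[(w[:,2]>.066)&(w[:,2]<.08)&(d>0)]
    q=q[np.linalg.norm(q[:,:2]-np.median(q[:,:2],0),axis=1)<.06]
    e=cv2.minEnclosingCircle(q[:,:2].astype(np.float32));print(n,len(q),np.round(e[0],4),e[1],circ(q[:,:2]))
```

```text
scene 127 [ 0.4653 -0.1351] 0.03922262042760849 (array([ 0.46561406, -0.13477896]), np.float64(0.03555852516662987))
side 262 [ 0.4634 -0.1362] 0.038676127791404724 (array([ 0.46300313, -0.13669936]), np.float64(0.03544128137193685))
```

Request:
drive_tool --motion '[[[0,0,0],[0,0,0.15]],[[0,0,0],[0,0,0.15]],[[0,0,0],[0,0,0.15]]]' --hand 0.6

```text
time_s: 0.48
ee_pos: [0.2525, 0.5151, 0.2289]
orientation: [[-0.606, 0.796, -0.002], [0.796, 0.606, -0.005], [-0.002, -0.005, -1.0]]
ft_force: [-0.3, 0.7, -0.8]
finger_gap: 0.0513
```

Request:
drive_tool --motion '[[[0,0,0],[0,0,-0.184]],[[0,0,0],[0,0,-0.184]],[[0,0,0],[0,0,-0.184]],[[0,0,0],[0,0,-0.184]],[[0,0,0],[0,0,-0.184]]]'

```text
time_s: 1.1
ee_pos: [0.2517, 0.5137, 0.2262]
orientation: [[-1.0, -0.02, -0.005], [-0.02, 1.0, -0.01], [0.005, -0.01, -1.0]]
ft_force: [0.0, 0.3, -0.6]
finger_gap: 0.0514
```

Request:
drive_tool --motion '[[[-0.0232,-0.0568,0],[-0.01,-0.005,0.02]],[[-0.0232,-0.0568,0],[0,0,0]],[[-0.0232,-0.0568,0],[0,0,0]],[[-0.0232,-0.0568,0],[0,0,0]],[[-0.0232,-0.0568,0],[0,0,0]],[[-0.0232,-0.0568,0],[0,0,0]],[[-0.0232,-0.0568,0],[0,0,0]],[[-0.0232,-0.0568,0],[0,0,0]]]'

```text
time_s: 2.1
ee_pos: [0.4419, 0.0536, 0.2239]
orientation: [[-1.0, -0.01, -0.0], [-0.01, 1.0, -0.001], [0.0, -0.001, -1.0]]
ft_force: [-0.3, -0.3, -0.2]
finger_gap: 0.0513
```

Request:
drive_tool --motion '[[[-0.0191,-0.0506,0.04],[0,0,0]],[[0,0,0.04],[0,0,0]],[[0,0,0],[0,0,0]]]'

```text
time_s: 2.48
ee_pos: [0.4617, 0.0021, 0.1462]
orientation: [[-1.0, -0.002, 0.002], [-0.002, 1.0, -0.001], [-0.002, -0.001, -1.0]]
ft_force: [-0.8, -0.5, 0.1]
finger_gap: 0.051
```

Run:
```python
from cell import get_obs, viewer
from h import *
o=get_obs();print(o["ee_pos"])
c=viewer.read_camera("wrist");cv2.imwrite("pics/w1.png",c["frame"]);np.savez("w1.npz",**c);print(c["pose"].round(3))
W=world(c);h=cv2.cvtColor(c["frame"],cv2.COLOR_BGR2HSV)
m=((h[...,0]<12)|(h[...,0]>168))&(h[...,1]>110)&(c["range_z"]>0)
z=W[...,2];q=W[m&(z>.036)&(z<.048)];s=W[m&(z>.01)&(z<.021)]
print(len(q),q[:,:2].mean(0) if len(q) else 0,len(s),cv2.minEnclosingCircle(s[:,:2].astype(np.float32)) if len(s) else 0)
```

```text
[0.46171788 0.00206118 0.14615531]
[[-0.002 -0.947 -0.32   0.379]
 [ 1.    -0.002  0.002  0.002]
 [-0.002 -0.32   0.947  0.289]
 [ 0.     0.     0.     1.   ]]
1605 [0.45057709 0.17259905] 4325 ((0.4875870645046234, -0.022573307156562805), 0.31270265579223633)
```

View pics/w1.png

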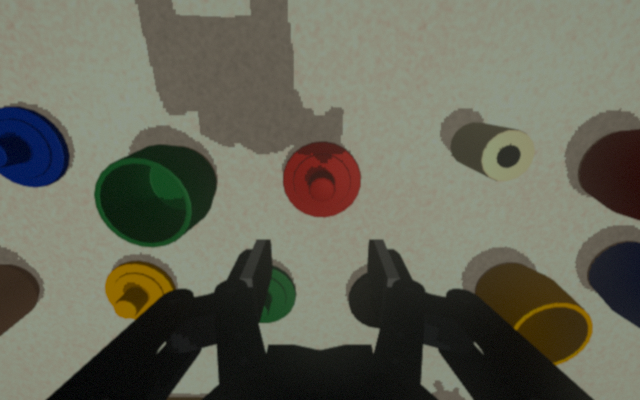

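The wrist view shows the red lid at about (321,180) with its knob between the fingers. The green pot is at (145,200). I'll measure the lid within a crop.

Run:
```python
from h import *
c=dict(np.load("w1.npz"));W=world(c);h=cv2.cvtColor(c["frame"],cv2.COLOR_BGR2HSV)
m=np.zeros((400,640),bool);m[135:222,278:366]=1
z=W[...,2];m&=(h[...,1]>130)
q=W[m&(z>.036)&(z<.048)];s=W[m&(z>.01)&(z<.021)]
print(len(q),q.mean(0),len(s),cv2.minEnclosingCircle(s[:,:2].astype(np.float32)))
e=W[100:250,90:220].reshape(-1,3);e=e[(e[:,2]>.066)&(e[:,2]<.08)];print("gpot",cv2.minEnclosingCircle(e[:,:2].astype(np.float32)),circ(e[:,:2]))
```

```text
544 [0.4591113  0.00393907 0.04146201] 3804 ((0.4602745473384857, 0.003417186439037323), 0.03744512051343918)
gpot ((0.4631926119327545, -0.13593024015426636), 0.03873622044920921) (array([ 0.46236593, -0.13509388]), np.float64(0.03536790018507423))
```

Request:
drive_tool --motion '[[[0.0015,0.0015,0.03],[0,0,0]],[[0,0,0.03],[0,0,0]],[[0,0,0.03],[0,0,0]],[[0,0,0.025],[0,0,0]],[[0,0,0],[0,0,0]]]'

```text
time_s: 3.15
ee_pos: [0.4716, 0.0072, 0.0396]
orientation: [[-1.0, -0.01, 0.027], [-0.01, 1.0, -0.002], [-0.027, -0.002, -1.0]]
ft_force: [0.5, 0.2, 0.5]
finger_gap: 0.0515
```

Request:
drive_tool --motion '[[[0.011,-0.004,0],[0.002,0.027,0.01]],[[0,0,0],[0,0,0]]]'

```text
time_s: 3.4
ee_pos: [0.4622, 0.0035, 0.0424]
orientation: [[-1.0, -0.001, 0.004], [-0.001, 1.0, -0.004], [-0.004, -0.004, -1.0]]
ft_force: [0.5, 0.3, 0.2]
finger_gap: 0.051
```

Request:
drive_tool --motion '[[[0.002,0,0.011],[0,0.004,0]],[[0.001,0,0.01],[0,0.004,0]],[[0,0,0],[0,0,0]]]'

```text
time_s: 3.78
ee_pos: [0.4599, 0.0033, 0.0214]
orientation: [[-1.0, -0.001, -0.002], [-0.001, 1.0, -0.004], [0.002, -0.004, -1.0]]
ft_force: [0.7, -0.1, -0.1]
finger_gap: 0.0511
```

Request:
drive_tool --motion '[[[0,0,0.001],[-0.004,0,0]],[[0,0,0],[0,0,0]],[[0,0,0],[0,0,0]],[[0,0,0],[0,0,0]]]' --hand 0 --grip_force 40

```text
time_s: 4.28
ee_pos: [0.46, 0.0032, 0.0202]
orientation: [[-1.0, -0.001, -0.002], [-0.001, 1.0, 0.0], [0.002, 0.0, -1.0]]
ft_force: [-0.2, 0.1, -0.6]
finger_gap: 0.0227
```

Request:
drive_tool --motion '[[[0,0,-0.02],[0,0,0]],[[0,0,-0.03],[0,0,0]],[[0,0,-0.04],[0,0,0]],[[0,0,-0.04],[0,0,0]],[[0,0,-0.03],[0,0,0]],[[0,0,0],[0,0,0]]]'

```text
time_s: 5.03
ee_pos: [0.4594, 0.0033, 0.184]
orientation: [[-1.0, -0.001, -0.005], [-0.001, 1.0, 0.0], [0.005, 0.0, -1.0]]
ft_force: [-0.3, 0.1, -1.7]
finger_gap: 0.0226
```

Request:
drive_tool --motion '[[[0.002,0.03,0],[0,0,0]],[[0.002,0.05,0],[0,0,0]],[[0.002,0.05,0],[0,0,0]],[[0.002,0.05,0],[0,0,0]],[[0.002,0.05,0],[0,0,0]],[[0.002,0.04,0],[0,0,0]],[[0,0.02,0],[0,0,0]],[[0,0,0],[0,0,0]]]'

```text
time_s: 6.02
ee_pos: [0.4414, 0.2988, 0.1703]
orientation: [[-1.0, 0.001, -0.023], [0.002, 1.0, -0.009], [0.023, -0.01, -1.0]]
ft_force: [-0.5, -0.9, -0.9]
finger_gap: 0.0228
```

```bash
cat > look.py <<'E'
import sys
from cell import get_obs, viewer
from h import *
# look.py name : wrist picture; rims (z .066-.08) and cover discs (z .010-.021) in view, by connected components
n=sys.argv[1];c=viewer.read_camera("wrist");cv2.imwrite(f"pics/{n}.png",c["frame"]);W=world(c);z=W[...,2]
for t,a,b in(("rim",.066,.08),("cover",.011,.021)):
    m=((z>a)&(z<b)&(c["range_z"]>0)).astype(np.uint8);m=cv2.morphologyEx(m,cv2.MORPH_CLOSE,np.ones((3,3)))
    N,L,S,C=cv2.connectedComponentsWithStats(m)
    for i in range(1,N):
        if S[i,4]<250: continue
        q=W[(L==i)&(z>a)&(z<b)];e=cv2.minEnclosingCircle(q[:,:2].astype(np.float32))
        x,y,w,h=S[i,:4];edge=x==0 or y==0 or x+w==640 or y+h==400
        if .03<e[1]<.055: print(t,C[i].round(),"edge" if edge else "",np.round(e[0],4),round(e[1],4),"fit",np.round(circ(q[:,:2])[0],4),c["frame"][L==i].mean(0).round())
E
python3 look.py w2
```

```text
rim [313. 172.]  [0.4396 0.2935] 0.0371 fit [0.4458 0.2944] [25. 31. 74.]
cover [620.  32.] edge [0.307  0.5726] 0.0341 fit [0.3062 0.5728] [ 26.  34. 108.]
cover [ 29. 296.] edge [ 0.5912 -0.0608] 0.0384 fit [ 0.5903 -0.0565] [27. 63. 14.]
cover [136. 300.]  [0.5982 0.0728] 0.0384 fit [0.5965 0.0737] [14. 17. 17.]
```

View pics/w2.png

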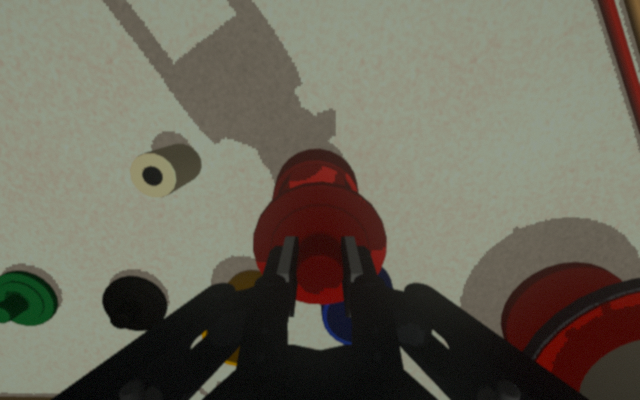

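The lid hangs level in the grip and hides most of the red pot. I'll correct the tilt and centring, then lower in stages.

Request:
drive_tool --motion '[[[-0.0066,-0.0043,0],[-0.0095,-0.023,0]],[[0,0,0.02],[0,0,0]],[[0,0,0.02],[0,0,0]],[[0,0,0.01],[0,0,0]],[[0,0,0],[0,0,0]]]'

```text
time_s: 6.7
ee_pos: [0.45, 0.2862, 0.1195]
orientation: [[-1.0, 0.009, 0.004], [0.009, 1.0, -0.001], [-0.004, -0.001, -1.0]]
ft_force: [0.5, 0.4, -1.4]
finger_gap: 0.0223
```

Request:
drive_tool --motion '[[[0.002,0.0083,0],[-0.001,0.004,-0.009]],[[0,0,0.012],[0,0,0]],[[0,0,0],[0,0,0]],[[0,0,0],[0,0,0]]]'

```text
time_s: 7.2
ee_pos: [0.449, 0.2955, 0.1084]
orientation: [[-1.0, -0.0, 0.003], [-0.0, 1.0, 0.002], [-0.003, 0.002, -1.0]]
ft_force: [0.1, 0.5, -1.5]
finger_gap: 0.0227
```

Request:
drive_tool --motion '[[[0.0005,-0.0005,0.009],[0.002,0.003,0]],[[0,0,0.007],[0,0,0]],[[0,0,0.004],[0,0,0]],[[0,0,0],[0,0,0]],[[0,0,0],[0,0,0]]]'

```text
time_s: 7.82
ee_pos: [0.4485, 0.2949, 0.0868]
orientation: [[-1.0, -0.0, -0.0], [-0.0, 1.0, -0.001], [0.0, -0.001, -1.0]]
ft_force: [-0.4, 0.7, -0.9]
finger_gap: 0.0226
```

Request:
drive_tool --motion '[[[0,0,0.002],[0,0,0]],[[0,0,0.001],[0,0,0]],[[0,0,0],[0,0,0]]]'

```text
time_s: 8.2
ee_pos: [0.4488, 0.2951, 0.0842]
orientation: [[-1.0, -0.0, 0.001], [-0.0, 1.0, -0.0], [-0.001, -0.0, -1.0]]
ft_force: [-0.1, 0.5, -1.0]
finger_gap: 0.0223
```

Request:
drive_tool --motion '[[[0,0,0.001],[0,0,0]],[[0,0,0],[0,0,0]]]'

```text
time_s: 8.45
ee_pos: [0.449, 0.2952, 0.0843]
orientation: [[-1.0, -0.0, 0.002], [-0.0, 1.0, 0.001], [-0.002, 0.001, -1.0]]
ft_force: [0.9, -0.6, -1.2]
finger_gap: 0.0224
```

Request:
drive_tool --motion '[[[0,0,0],[0,0,0]],[[0,0,0],[0,0,0]],[[0,0,0],[0,0,0]],[[0,0,-0.01],[0,0,0]],[[0,0,-0.03],[0,0,0]],[[0,0,-0.04],[0,0,0]],[[0,0,-0.04],[0,0,0]],[[0,0,0],[0,0,0]]]' --hand 0.6

```text
time_s: 9.45
ee_pos: [0.4493, 0.2955, 0.2101]
orientation: [[-1.0, -0.0, 0.003], [-0.0, 1.0, 0.002], [-0.003, 0.002, -1.0]]
ft_force: [0.3, 0.6, -0.7]
finger_gap: 0.0515
```

```bash
sed -i 's/("cover",.011,.021)/("cover",.011,.021),("lidded",.0765,.086)/' look.py; python3 look.py w3
```

```text
rim [318. 173.]  [0.4478 0.2957] 0.0395 fit [0.4477 0.2949] [ 29.  35. 100.]
rim [345. 278.]  [0.5647 0.337 ] 0.0385 fit [0.5639 0.3373] [70. 41. 33.]
rim [274. 303.]  [0.5963 0.2335] 0.0326 fit [0.5908 0.2173] [ 13.  81. 107.]
cover [ 52. 268.]  [ 0.5919 -0.0605] 0.0395 fit [ 0.5903 -0.0599] [27. 62. 15.]
cover [153. 271.]  [0.5978 0.0717] 0.0391 fit [0.5962 0.0732] [17. 20. 20.]
lidded [319. 179.]  [0.4498 0.2953] 0.0382 fit [0.4496 0.2953] [ 28.  34. 107.]
```

View pics/w3.png

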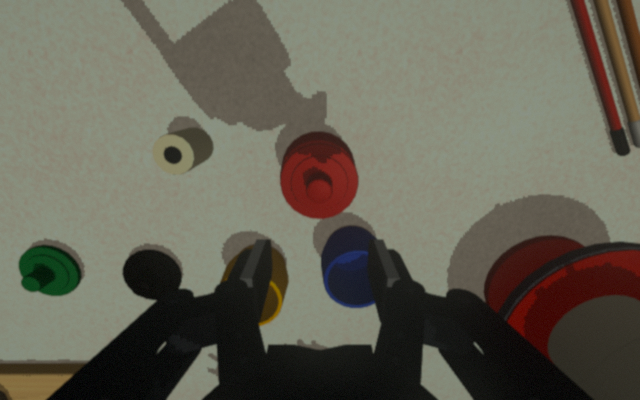

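The red lid is seated: its cover is at (0.450,0.295), level with the rim at (319,175) in the image. Next is the green lid.

Request:
drive_tool --motion '[[[-0.02,-0.045,0],[0,0,0]],[[-0.02,-0.051,0],[0,0,0]],[[-0.02,-0.051,0],[0,0,0]],[[-0.02,-0.051,0],[0,0,0]],[[-0.02,-0.051,0],[0,0,0]],[[-0.02,-0.051,0],[0,0,0]],[[-0.02,-0.045,0],[0,0,0]],[[0,0,0],[0,0,0]]]'

```text
time_s: 10.5
ee_pos: [0.5876, -0.0603, 0.1976]
orientation: [[-1.0, -0.003, -0.018], [-0.003, 1.0, -0.001], [0.018, -0.001, -1.0]]
ft_force: [0.3, 0.1, 0.3]
finger_gap: 0.0512
```

Request:
drive_tool --motion '[[[-0.0044,-0.001,0.01],[0,-0.018,0.003]],[[0,0,0.03],[0,0,0]],[[0,0,0.035],[0,0,0]],[[0,0,0.035],[0,0,0]],[[0,0,0.02],[0,0,0]],[[0,0,0],[0,0,0]]]'

```text
time_s: 11.25
ee_pos: [0.5849, -0.0552, 0.0587]
orientation: [[-1.0, -0.003, -0.013], [-0.003, 1.0, 0.003], [0.013, 0.003, -1.0]]
ft_force: [0.2, -0.2, 0.6]
finger_gap: 0.0511
```

Request:
drive_tool --motion '[[[-0.007,-0.006,0.008],[0.003,-0.013,0.003]],[[0,0,0],[0,0,0]],[[0,0,0],[0,0,0]]]'

```text
time_s: 11.62
ee_pos: [0.5931, -0.0607, 0.0518]
orientation: [[-1.0, -0.0, 0.004], [-0.0, 1.0, 0.0], [-0.004, 0.0, -1.0]]
ft_force: [0.3, -0.2, 0.9]
finger_gap: 0.0514
```

Request:
drive_tool --motion '[[[0.001,-0.001,0.012],[0,0.004,0]],[[0,0,0.011],[0,0,0]],[[0,0,0.007],[0,0,0]],[[0,0,0],[0,0,0]],[[0,0,0],[0,0,0]]]'

```text
time_s: 12.25
ee_pos: [0.5922, -0.0619, 0.0201]
orientation: [[-1.0, 0.0, 0.0], [0.0, 1.0, 0.0], [-0.0, 0.0, -1.0]]
ft_force: [-0.1, -0.6, 0.4]
finger_gap: 0.0516
```

Same height as before, so I'll grip, lift and check.

Request:
drive_tool --motion '[[[0,0,0],[0,0,0]],[[0,0,0],[0,0,0]],[[0,0,0],[0,0,0]],[[0,0,0],[0,0,0]]]' --hand 0 --grip_force 40

```text
time_s: 12.75
ee_pos: [0.5926, -0.062, 0.0209]
orientation: [[-1.0, 0.0, 0.001], [0.0, 1.0, -0.0], [-0.001, -0.0, -1.0]]
ft_force: [0.3, 0.0, -0.5]
finger_gap: 0.0225
```

Request:
drive_tool --motion '[[[0,0,-0.02],[0,0,0]],[[0,0,-0.03],[0,0,0]],[[0,0,-0.04],[0,0,0]],[[0,0,-0.04],[0,0,0]],[[0,0,-0.02],[0,0,0]],[[0,0,0],[0,0,0]],[[0,0,0],[0,0,0]]]'

```text
time_s: 13.62
ee_pos: [0.5907, -0.0617, 0.1728]
orientation: [[-1.0, -0.0, -0.004], [-0.0, 1.0, 0.001], [0.004, 0.001, -1.0]]
ft_force: [-0.8, -0.8, -1.4]
finger_gap: 0.0224
```

Request:
drive_tool --motion '[[[0.025,-0.0148,0],[0,0,0]],[[0.035,-0.02,0],[0,0,0]],[[0.035,-0.02,0],[0,0,0]],[[0.025,-0.0148,0],[0,0,0]],[[0.006,-0.004,0],[0,0,0]],[[0,0,0],[0,0,0]],[[0,0,0],[0,0,0]]]'

```text
time_s: 14.5
ee_pos: [0.4587, -0.1354, 0.1648]
orientation: [[-1.0, -0.001, -0.018], [-0.001, 1.0, 0.005], [0.018, 0.005, -1.0]]
ft_force: [0.3, 0.3, -1.1]
finger_gap: 0.0228
```

Request:
drive_tool --motion '[[[-0.0053,0,0.01],[0.005,-0.018,0]],[[0,0,0.025],[0,0,0]],[[0,0,0.015],[0,0,0]],[[0,0,0],[0,0,0]],[[0,0,0],[0,0,0]]]'

```text
time_s: 15.12
ee_pos: [0.4692, -0.1337, 0.1134]
orientation: [[-1.0, -0.006, 0.004], [-0.006, 1.0, -0.001], [-0.004, -0.001, -1.0]]
ft_force: [-0.5, 0.2, 0.2]
finger_gap: 0.0225
```

Request:
drive_tool --motion '[[[0.0055,-0.002,0],[-0.001,0.004,0.005]],[[0,0,0.009],[0,0,0]],[[0,0,0],[0,0,0]],[[0,0,0],[0,0,0]]]'

```text
time_s: 15.62
ee_pos: [0.4644, -0.1361, 0.1052]
orientation: [[-1.0, -0.0, 0.003], [-0.0, 1.0, -0.0], [-0.003, -0.0, -1.0]]
ft_force: [0.1, -0.4, -2.0]
finger_gap: 0.0226
```

Request:
drive_tool --motion '[[[0.0005,0,0.008],[0,0.003,0]],[[0,0,0.007],[0,0,0]],[[0,0,0.0035],[0,0,0]],[[0,0,0],[0,0,0]],[[0,0,0],[0,0,0]]]'

```text
time_s: 16.25
ee_pos: [0.4638, -0.1361, 0.0851]
orientation: [[-1.0, -0.0, -0.001], [-0.0, 1.0, -0.0], [0.001, -0.0, -1.0]]
ft_force: [0.3, 0.5, -0.2]
finger_gap: 0.0222
```

Request:
drive_tool --motion '[[[0,0,0.001],[0,0,0]],[[0,0,0],[0,0,0]]]'

```text
time_s: 16.5
ee_pos: [0.4642, -0.1362, 0.0847]
orientation: [[-1.0, -0.0, 0.0], [-0.0, 1.0, -0.001], [-0.0, -0.001, -1.0]]
ft_force: [0.1, 0.3, -0.3]
finger_gap: 0.0227
```

Height is right for seating (0.0847 against 0.085 expected), so I'll release.

Request:
drive_tool --motion '[[[0,0,0],[0,0,0]],[[0,0,0],[0,0,0]],[[0,0,0],[0,0,0]],[[0,0,-0.01],[0,0,0]],[[0,0,-0.03],[0,0,0]],[[0,0,-0.04],[0,0,0]],[[0,0,-0.04],[0,0,0]],[[0,0,0],[0,0,0]]]' --hand 0.6

```text
time_s: 17.5
ee_pos: [0.4646, -0.1363, 0.211]
orientation: [[-1.0, -0.0, 0.003], [-0.0, 1.0, -0.001], [-0.003, -0.001, -1.0]]
ft_force: [-0.1, -0.2, 0.0]
finger_gap: 0.0514
```

```bash
python3 look.py w4
```

```text
rim [319. 174.]  [ 0.463  -0.1362] 0.0385 fit [ 0.4625 -0.1364] [42. 72. 39.]
rim [614. 287.] edge [0.5921 0.2138] 0.0389 fit [0.5915 0.2132] [10. 63. 84.]
cover [199. 134.]  [ 0.4293 -0.2741] 0.0379 fit [ 0.4292 -0.2742] [79. 38. 28.]
cover [284. 255.]  [ 0.5891 -0.1961] 0.0384 fit [ 0.5876 -0.1959] [  9.  94. 121.]
cover [573. 250.]  [0.5841 0.2018] 0.0355 fit [0.5923 0.2149] [25. 47. 58.]
cover [476. 262.]  [0.5984 0.0718] 0.0382 fit [0.598  0.0714] [29. 35. 34.]
cover [ 14. 321.] edge [ 0.6959 -0.5792] 0.0322 fit [ 0.6986 -0.599 ] [58. 64. 65.]
cover [596. 363.]  [0.7785 0.289 ] 0.0448 fit [0.7991 0.2996] [22. 30. 24.]
lidded [320. 178.]  [ 0.4637 -0.136 ] 0.0379 fit [ 0.4636 -0.1361] [43. 75. 39.]
```

Request:
drive_tool --motion '[[[0.009,-0.03,0],[0,0,0]],[[0.01,-0.04,0],[0,0,0]],[[0.01,-0.04,0],[0,0,0]],[[0.004,-0.022,0],[0,0,0]],[[0,0,0],[0,0,0]],[[0,0,0],[0,0,0]]]'

```text
time_s: 18.3
ee_pos: [0.426, -0.2686, 0.203]
orientation: [[-1.0, -0.002, -0.012], [-0.002, 1.0, 0.007], [0.012, 0.007, -1.0]]
ft_force: [-0.5, 0.3, -0.2]
finger_gap: 0.0516
```

Request:
drive_tool --motion '[[[-0.0035,-0.0056,0.01],[0.007,-0.012,0]],[[0,0,0.03],[0,0,0]],[[0,0,0.035],[0,0,0]],[[0,0,0.035],[0,0,0]],[[0,0,0.02],[0,0,0]],[[0,0,0],[0,0,0]],[[0,0,0],[0,0,0]]]'

```text
time_s: 19.18
ee_pos: [0.4312, -0.2698, 0.0669]
orientation: [[-1.0, -0.009, 0.002], [-0.009, 1.0, 0.0], [-0.002, 0.0, -1.0]]
ft_force: [-0.1, 0.3, 0.2]
finger_gap: 0.0512
```

Request:
drive_tool --motion '[[[0.0015,-0.0044,0.01],[0,0.002,0.009]],[[0,0,0.008],[0,0,0]],[[0,0,0],[0,0,0]],[[0,0,0],[0,0,0]]]'

```text
time_s: 19.68
ee_pos: [0.4309, -0.2753, 0.0495]
orientation: [[-1.0, 0.0, 0.004], [0.0, 1.0, -0.002], [-0.004, -0.002, -1.0]]
ft_force: [-0.3, -0.6, -0.1]
finger_gap: 0.0516
```

Request:
drive_tool --motion '[[[0.001,0.001,0.012],[-0.002,0.004,0]],[[0,0,0.01],[0,0,0]],[[0,0,0.006],[0,0,0]],[[0,0,0],[0,0,0]],[[0,0,0],[0,0,0]]]'

```text
time_s: 20.3
ee_pos: [0.4298, -0.2742, 0.0193]
orientation: [[-1.0, 0.0, -0.001], [0.0, 1.0, 0.0], [0.001, 0.0, -1.0]]
ft_force: [0.9, 0.0, 1.1]
finger_gap: 0.0514
```

Request:
drive_tool --motion '[[[0,0,0],[0,0,0]],[[0,0,0],[0,0,0]],[[0,0,0],[0,0,0]],[[0,0,0],[0,0,0]]]' --hand 0 --grip_force 40

```text
time_s: 20.8
ee_pos: [0.4301, -0.2743, 0.0199]
orientation: [[-1.0, 0.0, 0.0], [0.0, 1.0, -0.001], [-0.0, -0.001, -1.0]]
ft_force: [-1.4, 0.4, -1.4]
finger_gap: 0.0227
```

Request:
drive_tool --motion '[[[0,0,-0.02],[0,0,0]],[[0,0,-0.03],[0,0,0]],[[0,0,-0.04],[0,0,0]],[[0,0,-0.05],[0,0,0]],[[0,0,-0.05],[0,0,0]],[[0,0,-0.02],[0,0,0]],[[0,0,0],[0,0,0]]]'

```text
time_s: 21.68
ee_pos: [0.429, -0.2735, 0.2349]
orientation: [[-1.0, 0.0, -0.004], [0.0, 1.0, 0.002], [0.004, 0.002, -1.0]]
ft_force: [-0.2, 0.5, -1.7]
finger_gap: 0.0225
```

Request:
drive_tool --motion '[[[-0.009,0.03,0],[0,0,0]],[[-0.011,0.045,0],[0,0,0]],[[-0.011,0.05,0],[0,0,0]],[[-0.011,0.05,0],[0,0,0]],[[-0.011,0.05,0],[0,0,0]],[[-0.011,0.05,0],[0,0,0]],[[-0.011,0.05,0],[0,0,0]],[[-0.011,0.05,0],[0,0,0]]]'

```text
time_s: 22.68
ee_pos: [0.5122, 0.1101, 0.2218]
orientation: [[-1.0, 0.008, -0.024], [0.008, 1.0, 0.004], [0.024, 0.003, -1.0]]
ft_force: [1.0, -0.4, -0.7]
finger_gap: 0.0226
```

Request:
drive_tool --motion '[[[-0.01,0.045,0],[0.003,-0.024,-0.008]],[[-0.012,0.05,0],[0,0,0]],[[-0.012,0.05,0],[0,0,0]],[[-0.012,0.045,0],[0,0,0]],[[-0.007,0.025,0],[0,0,0]],[[0,0.004,0],[0,0,0]],[[0,0,0],[0,0,0]],[[0,0,0],[0,0,0]]]'

```text
time_s: 23.68
ee_pos: [0.5603, 0.3361, 0.2047]
orientation: [[-1.0, -0.005, -0.022], [-0.005, 1.0, -0.012], [0.022, -0.012, -1.0]]
ft_force: [-0.3, -0.3, -0.7]
finger_gap: 0.0229
```

Request:
drive_tool --motion '[[[-0.005,0.0015,0.01],[-0.012,-0.022,0.005]],[[0,0,0.03],[0,0,0]],[[0,0,0.03],[0,0,0]],[[0,0,0.015],[0,0,0]],[[0,0,0],[0,0,0]],[[0,0,0],[0,0,0]]]'

```text
time_s: 24.42
ee_pos: [0.5667, 0.3324, 0.1211]
orientation: [[-1.0, 0.006, 0.006], [0.006, 1.0, 0.002], [-0.006, 0.002, -1.0]]
ft_force: [-0.1, -0.3, -0.1]
finger_gap: 0.023
```

Request:
drive_tool --motion '[[[0.001,0.005,0.008],[0.002,0.006,-0.006]],[[0,0,0.008],[0,0,0]],[[0,0,0],[0,0,0]],[[0,0,0],[0,0,0]]]'

```text
time_s: 24.92
ee_pos: [0.5667, 0.3386, 0.1062]
orientation: [[-1.0, -0.001, 0.003], [-0.001, 1.0, 0.002], [-0.003, 0.002, -1.0]]
ft_force: [0.5, -0.4, -1.6]
finger_gap: 0.0224
```

Request:
drive_tool --motion '[[[0.001,-0.001,0.008],[0.002,0.003,0]],[[0,0,0.007],[0,0,0]],[[0,0,0.004],[0,0,0]],[[0,0,0],[0,0,0]],[[0,0,0],[0,0,0]]]'

```text
time_s: 25.55
ee_pos: [0.5656, 0.3375, 0.0857]
orientation: [[-1.0, -0.0, -0.001], [-0.0, 1.0, -0.0], [0.001, -0.0, -1.0]]
ft_force: [0.3, 0.0, -0.3]
finger_gap: 0.0226
```

Request:
drive_tool --motion '[[[0,0,0.0018],[0,0,0]],[[0,0,0.0005],[0,0,0]],[[0,0,0],[0,0,0]]]'

```text
time_s: 25.92
ee_pos: [0.5659, 0.3376, 0.0839]
orientation: [[-1.0, -0.0, 0.0], [-0.0, 1.0, 0.0], [-0.0, 0.0, -1.0]]
ft_force: [0.2, 0.2, -0.4]
finger_gap: 0.022
```

Request:
drive_tool --motion '[[[0,0,0],[0,0,0]],[[0,0,0],[0,0,0]],[[0,0,0],[0,0,0]],[[0,0,-0.01],[0,0,0]],[[0,0,-0.03],[0,0,0]],[[0,0,-0.04],[0,0,0]],[[0,0,-0.04],[0,0,0]],[[0,0,0],[0,0,0]]]' --hand 0.6

```text
time_s: 26.92
ee_pos: [0.5666, 0.338, 0.211]
orientation: [[-1.0, -0.0, 0.003], [-0.0, 1.0, 0.002], [-0.003, 0.002, -1.0]]
ft_force: [-0.5, 0.5, 0.9]
finger_gap: 0.0515
```

```bash
python3 look.py w5
```

```text
rim [269.  46.] edge [0.4489 0.2942] 0.0395 fit [0.4499 0.2958] [25. 31. 92.]
rim [319. 174.]  [0.565  0.3378] 0.0383 fit [0.5643 0.3378] [95. 54. 42.]
rim [199. 201.]  [0.5917 0.2158] 0.0384 fit [0.5912 0.2163] [ 11.  92. 120.]
rim [294. 333.]  [0.7733 0.3076] 0.0419 fit [0.799  0.3001] [23. 32. 24.]
rim [ 28. 375.] edge [ 0.8316 -0.0402] 0.0382 fit [ 0.8474 -0.0583] [29. 41. 46.]
cover [102. 189.]  [0.5979 0.0725] 0.0386 fit [0.598  0.0733] [16. 19. 19.]
cover [202. 200.]  [0.5981 0.2085] 0.0319 fit [0.5923 0.2151] [14. 60. 82.]
cover [296. 302.]  [0.782  0.3044] 0.0463 fit [0.7991 0.3   ] [31. 40. 33.]
lidded [269.  47.] edge [0.4498 0.2956] 0.038 fit [0.4498 0.2954] [23. 28. 89.]
lidded [319. 178.]  [0.5654 0.3378] 0.038 fit [0.5653 0.3378] [100.  54.  41.]
lidded [293. 337.]  [0.7673 0.3071] 0.0377 fit [0.799  0.3002] [22. 31. 22.]
lidded [ 22. 382.] edge [ 0.8313 -0.0349] 0.0323 fit [ 0.8466 -0.0568] [30. 42. 47.]
```

Request:
drive_tool --motion '[[[-0.002,-0.04,0],[0,0,0]],[[-0.002,-0.055,0],[0,0,0]],[[-0.002,-0.055,0],[0,0,0]],[[-0.002,-0.055,0],[0,0,0]],[[-0.002,-0.055,0],[0,0,0]],[[-0.002,-0.055,0],[0,0,0]],[[-0.002,-0.055,0],[0,0,0]],[[-0.002,-0.055,0],[0,0,0]]]'

```text
time_s: 27.98
ee_pos: [0.5773, -0.0968, 0.1985]
orientation: [[-1.0, -0.009, -0.018], [-0.009, 1.0, -0.002], [0.018, -0.002, -1.0]]
ft_force: [1.5, -0.0, -0.9]
finger_gap: 0.0511
```

Request:
drive_tool --motion '[[[-0.006,-0.045,0],[0,-0.018,0.009]],[[-0.006,-0.035,0],[0,0,0]],[[0,-0.015,0],[0,0,0]],[[0,0,0.015],[0,0,0]],[[0,0,0.035],[0,0,0]],[[0,0,0.04],[0,0,0]],[[0,0,0.03],[0,0,0]],[[0,0,0],[0,0,0]]]'

```text
time_s: 28.98
ee_pos: [0.582, -0.1893, 0.0655]
orientation: [[-1.0, 0.002, -0.016], [0.001, 1.0, 0.006], [0.016, 0.006, -1.0]]
ft_force: [0.3, 0.5, 0.0]
finger_gap: 0.0514
```

Request:
drive_tool --motion '[[[-0.007,-0.0065,0.008],[0.006,-0.016,-0.002]],[[0,0,0.006],[0,0,0]],[[0,0,0],[0,0,0]],[[0,0,0],[0,0,0]]]'

```text
time_s: 29.48
ee_pos: [0.5913, -0.1951, 0.0535]
orientation: [[-1.0, -0.002, 0.006], [-0.002, 1.0, -0.001], [-0.006, -0.001, -1.0]]
ft_force: [0.1, -0.6, 0.7]
finger_gap: 0.051
```

Request:
drive_tool --motion '[[[0.002,-0.001,0.013],[0,0.006,0.002]],[[0,0,0.011],[0,0,0]],[[0,0,0.007],[0,0,0]],[[0,0,0],[0,0,0]],[[0,0,0],[0,0,0]]]'

```text
time_s: 30.1
ee_pos: [0.5892, -0.1965, 0.0204]
orientation: [[-1.0, 0.0, -0.0], [0.0, 1.0, -0.001], [0.0, -0.001, -1.0]]
ft_force: [0.1, -0.5, -0.5]
finger_gap: 0.0512
```

Request:
drive_tool --motion '[[[0,0,0],[0,0,0]],[[0,0,0],[0,0,0]],[[0,0,0],[0,0,0]],[[0,0,0],[0,0,0]]]' --hand 0 --grip_force 40

```text
time_s: 30.6
ee_pos: [0.5895, -0.1966, 0.021]
orientation: [[-1.0, 0.0, 0.001], [0.0, 1.0, -0.002], [-0.001, -0.002, -1.0]]
ft_force: [-0.2, 0.5, -1.1]
finger_gap: 0.0228
```

Request:
drive_tool --motion '[[[0,0,-0.02],[0,0,0]],[[0,0,-0.03],[0,0,0]],[[0,0,-0.04],[0,0,0]],[[0,0,-0.05],[0,0,0]],[[0,0,-0.05],[0,0,0]],[[0,0,-0.02],[0,0,0]],[[0,0,0],[0,0,0]]]'

```text
time_s: 31.48
ee_pos: [0.5882, -0.1958, 0.2353]
orientation: [[-1.0, 0.0, -0.004], [0.0, 1.0, -0.0], [0.004, -0.0, -1.0]]
ft_force: [-0.4, -0.1, -1.9]
finger_gap: 0.0225
```

Request:
drive_tool --motion '[[[0,0.035,0],[0,0,0]],[[0,0.055,0],[0,0,0]],[[-0.001,0.06,0],[0,0,0]],[[-0.001,0.06,0],[0,0,0]],[[-0.001,0.06,0],[0,0,0]],[[-0.001,0.06,0],[0,0,0]],[[-0.001,0.045,0],[0,0,0]],[[0,0.02,0],[0,0,0]]]'

```text
time_s: 32.48
ee_pos: [0.5889, 0.2085, 0.2199]
orientation: [[-1.0, 0.005, -0.025], [0.005, 1.0, -0.003], [0.025, -0.003, -1.0]]
ft_force: [-0.2, -0.8, -1.8]
finger_gap: 0.0225
```

Request:
drive_tool --motion '[[[0,0,0],[0,0,0]],[[0,0,0],[0,0,0]]]'

```text
time_s: 32.72
ee_pos: [0.5881, 0.2075, 0.2177]
orientation: [[-1.0, 0.004, -0.029], [0.004, 1.0, -0.005], [0.029, -0.005, -1.0]]
ft_force: [-0.3, -0.2, -0.3]
finger_gap: 0.0225
```

Request:
drive_tool --motion '[[[-0.004,0.0083,0.01],[-0.005,-0.029,-0.004]],[[0,0,0.03],[0,0,0]],[[0,0,0.035],[0,0,0]],[[0,0,0.02],[0,0,0]],[[0,0,0],[0,0,0]],[[0,0,0],[0,0,0]]]'

```text
time_s: 33.48
ee_pos: [0.5943, 0.2049, 0.1221]
orientation: [[-1.0, 0.013, 0.004], [0.012, 1.0, -0.003], [-0.004, -0.003, -1.0]]
ft_force: [0.3, 0.3, -0.2]
finger_gap: 0.0226
```

Request:
drive_tool --motion '[[[0.0022,0.011,0.006],[-0.003,0.004,-0.012]],[[0,0,0.008],[0,0,0]],[[0,0,0],[0,0,0]],[[0,0,0],[0,0,0]]]'

```text
time_s: 33.98
ee_pos: [0.5934, 0.2168, 0.1096]
orientation: [[-1.0, -0.0, 0.004], [-0.0, 1.0, 0.002], [-0.004, 0.002, -1.0]]
ft_force: [-0.0, 1.3, -1.4]
finger_gap: 0.0225
```

Request:
drive_tool --motion '[[[0.001,-0.001,0.009],[0.002,0.004,0]],[[0,0,0.008],[0,0,0]],[[0,0,0.005],[0,0,0]],[[0,0,0],[0,0,0]],[[0,0,0],[0,0,0]]]'

```text
time_s: 34.6
ee_pos: [0.5923, 0.2157, 0.0857]
orientation: [[-1.0, -0.0, -0.001], [-0.0, 1.0, -0.001], [0.001, -0.001, -1.0]]
ft_force: [-0.2, 0.4, -0.9]
finger_gap: 0.0226
```

Request:
drive_tool --motion '[[[0,0,0.0012],[0,0,0]],[[0,0,0],[0,0,0]],[[0,0,0],[0,0,0]]]'

```text
time_s: 34.98
ee_pos: [0.5927, 0.2158, 0.0852]
orientation: [[-1.0, -0.0, 0.001], [-0.0, 1.0, -0.0], [-0.001, -0.0, -1.0]]
ft_force: [0.8, 0.2, -1.8]
finger_gap: 0.0224
```

Request:
drive_tool --motion '[[[0,0,0],[0,0,0]],[[0,0,0],[0,0,0]],[[0,0,0],[0,0,0]],[[0,0,-0.01],[0,0,0]],[[0,0,-0.03],[0,0,0]],[[0,0,-0.04],[0,0,0]],[[0,0,-0.04],[0,0,0]],[[0,0,0],[0,0,0]]]' --hand 0.6

```text
time_s: 35.98
ee_pos: [0.5934, 0.2161, 0.2122]
orientation: [[-1.0, -0.0, 0.004], [-0.0, 1.0, 0.001], [-0.004, 0.001, -1.0]]
ft_force: [-0.6, -0.3, -0.8]
finger_gap: 0.0512
```

```bash
python3 look.py w6
python3 - <<'E'
from cell import viewer
import cv2
for n in("scene","side"): cv2.imwrite(f"pics/{n}1.png",viewer.read_camera(n)["frame"])
E
```

```text
rim [409.  34.] edge [0.4499 0.2945] 0.0389 fit [0.4505 0.2943] [ 26.  31. 101.]
rim [444. 147.]  [0.5654 0.3371] 0.0385 fit [0.565  0.3365] [89. 50. 38.]
rim [319. 174.]  [0.5921 0.2155] 0.0385 fit [0.5914 0.2157] [ 13. 100. 122.]
rim [296. 330.]  [0.8024 0.1854] 0.0353 fit [0.8091 0.185 ] [47. 56. 56.]
rim [ 11. 373.] edge [ 0.8486 -0.1756] 0.0545 fit [ 0.8493 -0.1699] [23. 32. 36.]
cover [11. 49.] edge [ 0.4694 -0.1152] 0.0302 fit [ 0.4635 -0.1345] [ 8. 23.  5.]
cover [199. 168.]  [0.5984 0.0726] 0.0383 fit [0.5983 0.0726] [27. 31. 31.]
lidded [413.  30.] edge [0.451  0.2955] 0.0382 fit [0.4552 0.2952] [ 23.  29. 104.]
lidded [447. 150.]  [0.5656 0.3375] 0.0381 fit [0.5654 0.3379] [93. 50. 37.]
lidded [319. 177.]  [0.5924 0.2161] 0.038 fit [0.5924 0.216 ] [ 10. 106. 127.]
lidded [295. 335.]  [0.799  0.1861] 0.0347 fit [0.8091 0.185 ] [43. 51. 51.]
lidded [  7. 384.] edge [ 0.8544 -0.1745] 0.0328 fit [ 0.8562 -0.178 ] [24. 33. 37.]
```

View pics/side1.png

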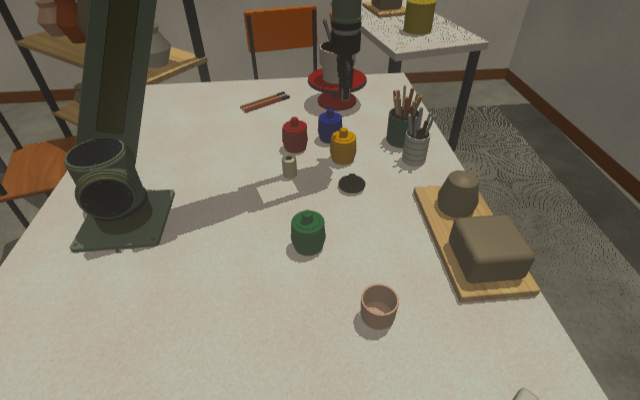

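View pics/scene1.png

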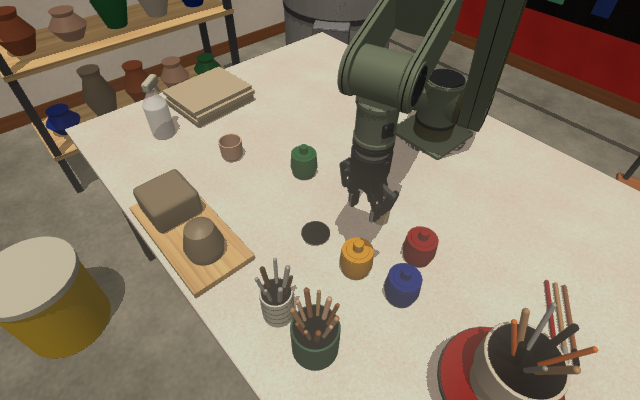

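All four pots wear their own lids, flat: green (304,161), red (420,246), yellow (356,258) and blue (403,285) in the scene view. The black lid is unmoved at (316,233), and the gripper is clear.

```bash
python3 -c "
from cell import manip
print(manip.close_job())"
```

```text
the job is handed in; nothing more can be done
None
```

The red, green, blue and yellow lids are each on the pot of their own colour, and I handed the job in after about 36 s of the 104 s allowed. I gripped each lid by the knob at 40 N and lowered it to seating height before letting go.

- **Lids on pots:** wrist-camera measurements after each release put every lid within about 2 mm of its pot's centre. The cover surfaces were at the expected height. I checked flatness only by eye, in the last side and scene pictures.
- **Pots and black lid:** the pots are where they started, to within the 2–3 mm the cameras disagree by. The black lid measures (0.598, 0.073), the same as at the start within that margin.
- **Gripper:** it was empty and about 0.1 m above the nearest lid at hand-in, and wrist force readings stayed below about 2.5 N at the end of every move.

No check failed. The hand-in gave no verdict.

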